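# Find the filter basket that the tamper fits

## Robot

A 6-joint arm with a two-finger parallel gripper is mounted at the origin on the work surface; the furniture and walls round the work are solid. World frame = base frame: x ahead of the robot, y to its left, z up, the work surface at z = 0. Lengths are in m, angles in degrees, forces in N, time in s.
With the tool pointing down it reaches from about 0.325 to 0.85 m from the base axis. Payload 4.4 kg.
Tool frame: the origin (TCP) lies at the very end of the fingers, on their centre line; the grasp point (between the pads) lies 19 mm behind it; z points along the fingers, y is the direction in which the jaws open and shut (so a half turn about z gives the same grasp; the last joint's range is limited). The gripper opens to 94 mm and grips with 3 to 60 N. Pads are 16 mm wide; open, the fingers measure 119 mm over their backs; the gripper's body (75 mm by 177 mm) begins 78 mm behind the grasp point.
Start: joints at [65.518, 11.837, 88.321, -0, 79.842, -8.623], TCP at [0.157, 0.553, 0.205] pointing down, gripper open.
Joint ranges: [-156.59, 156.59], [-49.26, 127.26], [12.9, 141.05], [-63.56, 243.56], [4.71, 150.69], [-161.64, 161.64]. Speed limits (degrees/s): [159.86, 159.86, 180, 180, 180, 180].

## Interface

Orientations are given as a 3x3 rotation matrix whose columns are the frame's x, y, z axes.
In Python, from station import * gives the robot as it stands. The module is installed in compiled form; this text tells all that it offers.
- The arm moves only by the shell command python3 -m inch 'ROWS' [FORCE]. ROWS is JSON, a list of rows, each a list of 7 numbers: the shift along the tool's x, y, z in m, then the turn, a rotation vector about the tool's x, y, z in units of 6 degrees (1.0 is 6 degrees), then the closure, from -1 (fully open) to 1 (shut), so that 0 is half open. A call has 1 to 8 rows; each row shifts and turns the commanded pose from where the row before left it, along the tool's axes as they then stand; what a row does not reach is not made up. A row lasts 1/8 s, in which the tool goes at most 62.5 mm and 10.7 degrees, less where a joint would pass 70% of its speed; a pose out of reach is approached as far as the arm can. A call is refused whole if a number of a shift passes 0.0625 or a number of a turn 1, either way. A call with a gripper value outside its range is refused whole. The fingers move at their own pace and stop on an object; FORCE is the grip in N (left out, the last holds). Time passes only in rows, so rows that do not move let the fingers close. It gives the time, the measured TCP pose, the force and the opening at its end, in the units of the state.
- read_state(): the state, without advancing time (a new reading comes with each control period).
- get_image(name): name is "scene" or "top" or "wrist"; returns the picture (384x512x3 uint8, red, green, blue); there is no depth.
- camera_info(name): a dict with "intrinsics" (3x3 intrinsics, pixels), "T" (4x4, takes a point from camera to world coordinates). Camera axes: x right, y down, z forward; pixel columns grow to the right and rows downward; lengths in m; the calibration is good to about 2 mm. A picture is of the moment at which its call begins: read the wrist's pose just before it. camera_info takes no time and is no camera call; for the wrist camera it gives the pose at the moment of the call.
- hand_in(): hands the job in, once; it reports no verdict.
Trained networks look in the newest picture that a camera, given by its name, has taken for a name from the list of things; names that differ only in an ending like _2 or _b are one class to them, and where a whole thing is asked for, a point or a joint stands for the part that bears it (a point fixed in the world has none). Each returns a list of dicts, best first, with "p" (0 to 1); they miss things now and then, are a little off and sometimes report something else, mostly with a low value. They report only what shows in the picture. A call takes as long as a camera call. They do not tell look-alikes from the thing itself.
- recognise(name, camera): "position" ([row, column] in pixels, amid what is visible of it).
- outline_of(name, camera): "region" (384x512 bool, what is visible of it) and "position" ([row, column] in pixels, amid what is visible of it).
The state is a dict: "time_s": time; "q": joint angles; "qvel": joint speeds; "tau": joint torques, N m; "tool_pos": TCP position; "tool_rot": TCP orientation; "force": force on the tool from outside, world axes, zero at the start; "torque": the same for the moment, N m; "width": opening from 0.0 (shut) to 1.0 (fully open).
Only numpy, scipy, OpenCV 4.12 (cv2) and the standard library are available. Lean on these libraries where they do the work, as an engineer would, in place of code of your own. Each camera call takes 0.05 s, during which the arm holds its last target.

## Task

Find out with the tamper which one of the three steel filter baskets it fits: let it down into them by feel, without forcing it, until one takes it right down to the floor, and leave the tamper standing home in that basket on the rubber mat. Set the two baskets that stop it part way upright in the low aluminium tray. Leave the other things on the counter alone.

Things in the scene. Friction and masses are not known exactly. Their poses are not given: they have to be found in the camera images.
- tamper: Tamper, on the counter between mat and tray: steel foot 50 mm across, 17 mm high, 1 mm chamfer below; round dark wooden handle 28 mm across, 28 to 72 mm above the underside; about 280 g. Origin: centre of its underside, z up the handle. Underside above a basket's origin: 3 mm when home, 13 or 21 mm when too narrow a bore stops it; 30 mm on the rim and 21 mm also when merely off centre (shift it sideways until it drops).
- basket_a: Loose steel filter basket, outside like the other two: 30 mm high, body 58 mm, rim flange 62 mm across and 3 mm thick (grip it there), 80 g. Origin: centre of its underside, z up. All three mouths are 55 mm wide down to a ledge 9 mm below the rim. In one of the three the bore below it is 51.6 mm, straight down to the perforated floor, 3 mm above the origin.
- basket_b: Loose steel filter basket, outside like the other two: 30 mm high, body 58 mm, rim flange 62 mm across and 3 mm thick (grip it there), 80 g. Origin: centre of its underside, z up. In one of the three the bore is only 46.6 mm from the first ledge (9 mm below the rim) down; in another it is 51.6 mm there but narrows to 46.6 mm at 17 mm below the rim.
- basket_c: Loose steel filter basket, outside like the other two: 30 mm high, body 58 mm, rim flange 62 mm across and 3 mm thick (grip it there), 80 g. Origin: centre of its underside, z up. Which of the three the tamper fits is for the tamper to show. Pressing harder than 40 N on any basket with the tamper counts as forcing it.
- tamping_mat: Flat black rubber mat, fixed to the counter, 125 mm (its x) by 280 mm (its y), 4 mm thick; the three baskets stand on it in a row along its y, about 98 mm apart, so fingers have more room across the row than along it. Origin: centre of its underside; z up. Behind mat and tray, from 0.61 m ahead of the robot's base, stands a fixed display case 0.40 m high: keep the arm clear of it.
- spares_tray: Low aluminium tray, fixed to the counter, 190 mm (its x) by 215 mm (its y) outside, rim 19 mm high, its floor 3 mm thick; empty at the start. Origin: centre of its underside; z up. Mat and tray may change sides.
- espresso_cup: Ceramic espresso cup with one handle, green above and white below, 55 mm high, 65 mm across; origin at the centre of its underside. A bystander: leave it alone.
- cup_lids: Stack of white cup lids, 80 mm across, 34 mm high; origin at the centre of its underside. A bystander: leave it alone.
- jam_jar: Closed jam jar with a green lid, 62 mm across, 86 mm high; origin at the centre of its underside. A bystander: leave it alone.
Mind the look-alikes: they are no part of the job. What is shaped like the tamper but red is not meant.

How it is judged:
By the outcome, as a careful person would: the job done as asked, in the order asked, and still so for the second after the job is handed in, with the robot touching nothing.
It also fails if it takes over 72 s, if anything falls off the work surface, if the arm or the gripper's body presses on something with over 40 N, if the wrist force passes 120 N, or if a joint passes its speed limit or range.

## Working session

There is one attempt and no reset: what is moved stays moved. The work goes in short steps, Python scripts to look and compute and a shell command to move; the robot and the scene stay as the last step left them, time stands still between calls to the robot, and variables do not carry over. Pictures are saved under pics/ and viewed, and the job is handed in when it is done.

```bash
mkdir -p pics; python3 - <<'E'
from station import *
import cv2
s=read_state(); print(s)
for n in ["top","scene","wrist"]:
    im=get_image(n); cv2.imwrite(f"pics/{n}0.png",im[:,:,::-1])
    c=camera_info(n); print(n,c)
E
```

```text
{'time_s': 0.0, 'q': array([ 6.55164906e+01,  1.18854363e+01,  8.84041003e+01, -3.22394069e-03,
        7.98416463e+01, -8.62240229e+00]), 'qvel': array([-0.06749655,  0.01106302, -0.01807968,  0.06035895,  0.06769317,
        0.02085344]), 'tau': array([ 1.46979919e-04, -3.70870614e+01, -2.81419605e+01,  6.96777133e-02,
        3.62342095e-02, -1.55670427e-04]), 'tool_pos': array([0.1568343 , 0.55235429, 0.20428485]), 'tool_rot': array([[-9.61929654e-01,  2.73295689e-01, -8.98463615e-04],
       [ 2.73297013e-01,  9.61927390e-01, -2.10664726e-03],
       [ 2.88519146e-04, -2.27199390e-03, -9.99997377e-01]]), 'force': array([-0.32328364, -1.22533435,  0.04310039]), 'torque': array([-0.01384405, -0.03090645, -0.00638232]), 'width': 0.9975044608236914}
top {'intrinsics': array([[365.63925173,   0.        , 250.79024521],
       [  0.        , 365.63925173, 190.75840749],
       [  0.        ,   0.        ,   1.        ]]), 'T': array([[ 0.01633528, -0.9921662 ,  0.12385231,  0.32313481],
       [-0.99983142, -0.01724752, -0.00629686, -0.01540875],
       [ 0.00838368, -0.12372857, -0.9
[... 239 characters left out ...]
    ,   1.        ]]), 'T': array([[ 0.51537736, -0.52272359,  0.67907748, -0.4119814 ],
       [-0.85687052, -0.32599449,  0.39937513, -0.50126776],
       [ 0.01261272, -0.78771038, -0.61591661,  0.8225535 ],
       [ 0.        ,  0.        ,  0.        ,  1.        ]])}
wrist {'intrinsics': array([[274.22728031,   0.        , 258.05906261],
       [  0.        , 274.22728031, 192.57904941],
       [  0.        ,   0.        ,   1.        ]]), 'T': array([[ 0.27206148,  0.93136173,  0.24196668,  0.08528472],
       [ 0.96227651, -0.26265426, -0.07096947,  0.57184761],
       [-0.00254467,  0.25214691, -0.96768562,  0.3836443 ],
       [ 0.        ,  0.        ,  0.        ,  1.        ]])}
```

View pics/top0.png

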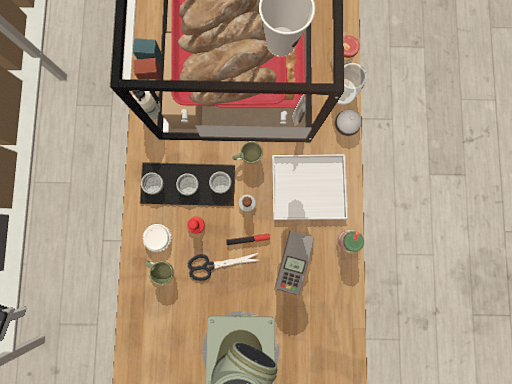

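View pics/scene0.png

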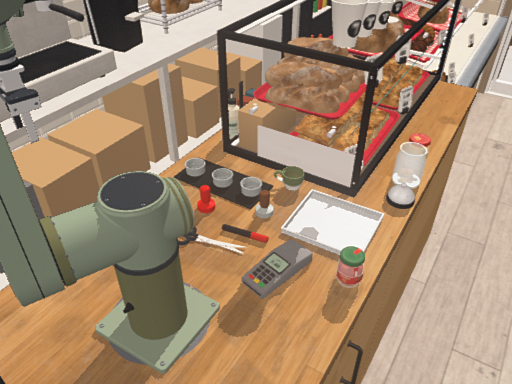

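View pics/wrist0.png

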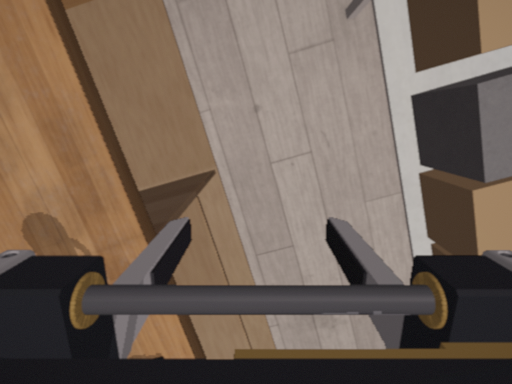

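The top view shows the mat with three baskets at about (row 183, col 151), (184, 187) and (182, 220). The brown tamper is at (203, 247), the red look-alike at (225, 196), and the tray at (187, 309). Next I measure them.

```bash
cat > h.py <<'E'
from station import *
import numpy as np, cv2
def ray(cam,px,z,info=None):
    c=info or camera_info(cam); K=c["intrinsics"];T=c["T"]
    px=np.atleast_2d(np.array(px,float))
    d=np.c_[(px[:,1]-K[0,2])/K[0,0],(px[:,0]-K[1,2])/K[1,1],np.ones(len(px))]@T[:3,:3].T
    t=(z-T[2,3])/d[:,2]
    return T[:3,3]+d*t[:,None]
def proj(cam,P,info=None):
    c=info or camera_info(cam); K=c["intrinsics"];T=c["T"]
    p=(np.atleast_2d(P)-T[:3,3])@T[:3,:3]
    return np.c_[K[1,2]+K[1,1]*p[:,1]/p[:,2],K[0,2]+K[0,0]*p[:,0]/p[:,2]]
E
python3 - <<'E'
from h import *
np.set_printoptions(precision=4,suppress=True)
get_image("top");get_image("scene")
for n,z in [("basket_a",.03),("tamper",.04),("tamping_mat",.004),("spares_tray",.01)]:
  for cam in ["top","scene"]:
    for r in outline_of(n,cam)[:5]:
        m=r["region"].astype(np.uint8)
        rr,cc=np.nonzero(m)
        if len(rr)<5: continue
        print(n,cam,round(r["p"],2),np.round(r["position"],1),len(rr),"bbox",rr.min(),rr.max(),cc.min(),cc.max(),ray(cam,r["position"],z)[0])
        if n in("tamping_mat","spares_tray"):
            b=cv2.minAreaRect(np.c_[cc,rr].astype(np.float32)); bp=cv2.boxPoints(b)[:,::-1]
            print(ray(cam,bp,.004 if n[0]=='t' else .019))
im=get_image("top")
cv2.imwrite("pics/topz.png",cv2.resize(im[140:250,130:360,::-1],None,fx=3.4,fy=3.4,interpolation=cv2.INTER_CUBIC))
im=get_image("scene")
cv2.imwrite("pics/scz.png",cv2.resize(im[140:260,160:400,::-1],None,fx=3.3,fy=3.3,interpolation=cv2.INTER_CUBIC))
E
```

```text
basket_a top 0.94 [181.1 150.2] 392 bbox 172 193 141 162 [0.4789 0.2726 0.03  ]
basket_a top 0.9 [184.2 220.9] 342 bbox 172 192 209 229 [0.4733 0.0657 0.03  ]
basket_a top 0.58 [186.6 185. ] 366 bbox 174 194 176 198 [0.4644 0.1703 0.03  ]
basket_a scene 0.91 [186.4 250.6] 355 bbox 177 196 240 261 [0.4691 0.0642 0.03  ]
basket_a scene 0.86 [175.5 224.6] 313 bbox 168 186 212 231 [0.4735 0.1583 0.03  ]
basket_a scene 0.62 [165.6 193.4] 302 bbox 158 175 186 204 [0.4654 0.2684 0.03  ]
tamper top 0.63 [226.2 196.3] 217 bbox 216 232 187 203 [0.3495 0.1319 0.04  ]
tamper top 0.49 [202.7 247.4] 243 bbox 194 210 238 254 [ 0.4194 -0.0129  0.04  ]
tamper top 0.31 [183.4 220.5] 333 bbox 172 191 209 229 [0.4742 0.0661 0.04  ]
tamper scene 0.93 [203.7 265.1] 351 bbox 190 217 255 272 [ 0.4133 -0.0178  0.04  ]
tamper scene 0.81 [202.4 204.2] 345 bbox 185 212 198 214 [0.3308 0.1252 0.04  ]
tamping_mat top 0.93 [196.  187.9] 2891 bbox 162 205 139 234 [0.4397 0.1651 0.004 ]
[[0.4141 0.3101 0.004 ]
 [0.5424 0.3148 0.004 ]
 [0.5423 0.0289 0.004 ]
 [0.4139 0.0283 0.004 ]]
tamping_mat scene 0.74 [184.3 225.6] 1523 bbox 159 209 175 271 [0.4673 0.1516 0.004 ]
[[ 0.4064  0.301   0.004 ]
 [ 0.5553  0.3743  0.004 ]
 [ 0.5384  0.0331  0.004 ]
 [ 0.4042 -0.0068  0.004 ]]
spares_tray top 0.88 [185.6 307.5] 4812 bbox 153 220 271 347 [ 0.4765 -0.1914  0.01  ]
[[ 0.5682 -0.0795  0.019 ]
 [ 0.5777 -0.3057  0.019 ]
 [ 0.3798 -0.3071  0.019 ]
 [ 0.371  -0.0859  0.019 ]]
spares_tray scene 0.64 [222.4 327.8] 3988 bbox 190 252 281 382 [ 0.4659 -0.1828  0.01  ]
[[ 0.3501 -0.0969  0.019 ]
 [ 0.5672 -0.0332  0.019 ]
 [ 0.5708 -0.2992  0.019 ]
 [ 0.368  -0.3268  0.019 ]]
```

View pics/topz.png

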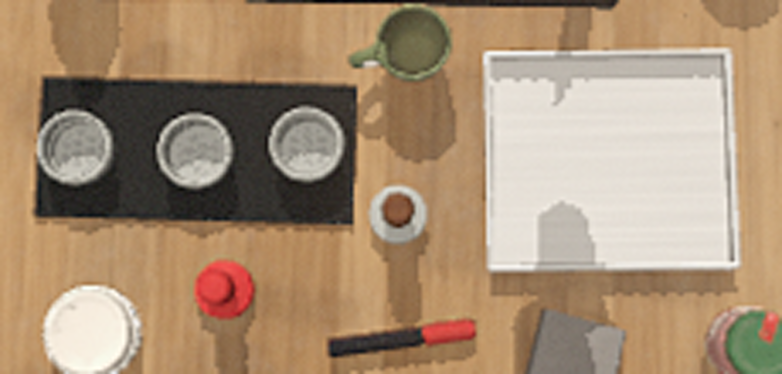

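View pics/scz.png

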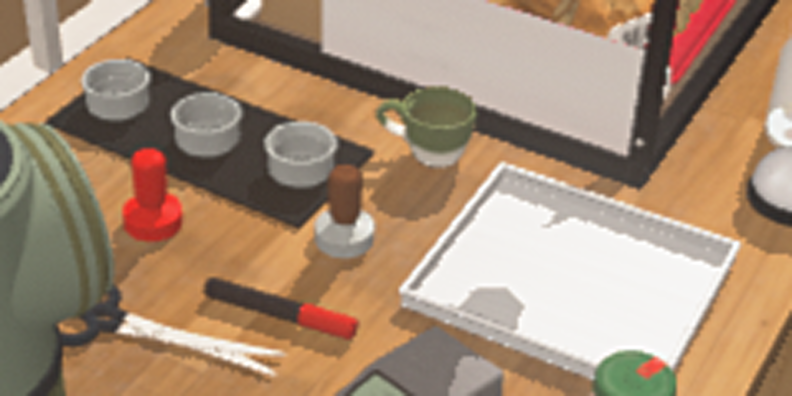

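```bash
cat >> h.py <<'E'
from scipy.spatial.transform import Rotation as R
def plan(target,yaw,grip,n=None,step=.05,start=None):
    """rows (tool axes) from the measured pose to target pos with tool down and jaws at yaw deg"""
    s=read_state(); p=np.array(s["tool_pos"] if start is None else start[0],float); M=np.array(s["tool_rot"]) if start is None else start[1]
    y=np.radians(yaw); G=np.array([[-np.sin(y),np.cos(y),0],[np.cos(y),np.sin(y),0],[0,0,-1.]])
    # columns x,y,z : y=(cos,sin,0), z=down, x=y cross z
    ya=np.array([np.cos(y),np.sin(y),0]);za=np.array([0,0,-1.]);G=np.c_[np.cross(ya,za),ya,za]
    rv=R.from_matrix(M.T@G).as_rotvec(degrees=True)/6
    d=np.array(target)-p
    k=n or max(1,int(np.ceil(max(np.linalg.norm(d)/step,np.abs(rv).max()/1.0))))
    rows=[]
    for i in range(k):
        sh=M.T@(d/k); rows.append([*np.round(sh,4),*np.round(rv/k,3),grip]); M=M@R.from_rotvec(rv/k*6,degrees=True).as_matrix()
    for r in rows: print([float(v) for v in r])
    return rows
E
python3 -c "
from h import *
plan([.42,-.013,.20],0,-1,n=14)"
```

```text
[-0.0291, -0.0338, 0.0004, 0.0, -0.0, 0.883, -1.0]
[-0.0321, -0.0309, 0.0004, 0.0, -0.0, 0.883, -1.0]
[-0.0348, -0.0278, 0.0004, 0.0, -0.0, 0.883, -1.0]
[-0.0372, -0.0245, 0.0004, 0.0, -0.0, 0.883, -1.0]
[-0.0393, -0.021, 0.0004, 0.0, -0.0, 0.883, -1.0]
[-0.0411, -0.0172, 0.0004, 0.0, -0.0, 0.883, -1.0]
[-0.0425, -0.0134, 0.0004, 0.0, -0.0, 0.883, -1.0]
[-0.0436, -0.0094, 0.0004, 0.0, -0.0, 0.883, -1.0]
[-0.0443, -0.0053, 0.0004, 0.0, -0.0, 0.883, -1.0]
[-0.0446, -0.0012, 0.0004, 0.0, -0.0, 0.883, -1.0]
[-0.0445, 0.0029, 0.0004, 0.0, -0.0, 0.883, -1.0]
[-0.044, 0.007, 0.0004, 0.0, -0.0, 0.883, -1.0]
[-0.0432, 0.011, 0.0004, 0.0, -0.0, 0.883, -1.0]
[-0.042, 0.015, 0.0004, 0.0, -0.0, 0.883, -1.0]
```

```bash
python3 -m inch '[[-0.029,-0.034,0,0,0,0.88,-1],[-0.032,-0.031,0,0,0,0.88,-1],[-0.035,-0.028,0,0,0,0.88,-1],[-0.037,-0.0245,0,0,0,0.88,-1],[-0.039,-0.021,0,0,0,0.88,-1],[-0.041,-0.017,0,0,0,0.88,-1],[-0.0425,-0.0135,0,0,0,0.88,-1],[-0.0435,-0.0095,0,0,0,0.88,-1]]'
python3 -m inch '[[-0.044,-0.005,0,0,0,0.89,-1],[-0.0445,-0.001,0,0,0,0.89,-1],[-0.0445,0.003,0,0,0,0.89,-1],[-0.044,0.007,0,0,0,0.89,-1],[-0.043,0.011,0,0,0,0.89,-1],[-0.042,0.015,0,0,0,0.89,-1],[0,0,0,0,0,0,-1],[0,0,0,0,0,0,-1]]'
python3 - <<'E'
from h import *
im=get_image("wrist");cv2.imwrite("pics/w1.png",im[:,:,::-1]); 
im=get_image("top");cv2.imwrite("pics/t1.png",im[:,:,::-1]); 
E
```

```text
time_s: 1.75
tool_pos: [0.3073, 0.2286, 0.2058]
tool_rot: [[-0.526, 0.85, 0.001], [0.85, 0.526, 0.0], [-0.0, 0.001, -1.0]]
force: [1.0, 0.6, 0.2]
width: 1.001
time_s: 2.75
tool_pos: [0.4195, -0.0116, 0.2053]
tool_rot: [[0.002, 1.0, -0.001], [1.0, -0.002, 0.001], [0.001, -0.001, -1.0]]
force: [0.2, 1.0, 0.8]
width: 1.001
```

View pics/w1.png

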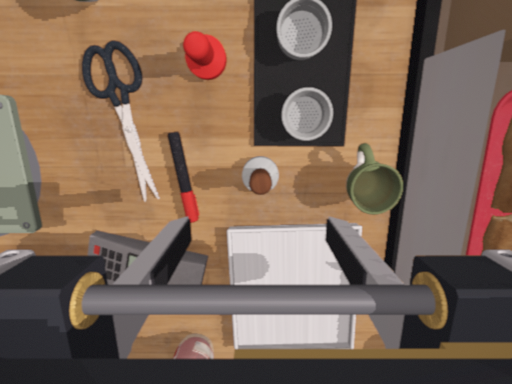

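The wrist view shows the tamper foot at about (173, 261) with the handle top at (181, 261). Two baskets are at about (25, 304) and (113, 307), the cup at (187, 375), and the tray below. Next: exact positions by ellipse fit.

```bash
cat >> h.py <<'E'
def fit(cam,name,z,info,show=None,k=3):
    out=[]
    for r in outline_of(name,cam)[:k+1]:
        m=r["region"].astype(np.uint8)
        if m.sum()<60: continue
        cs,_=cv2.findContours(m,cv2.RETR_EXTERNAL,cv2.CHAIN_APPROX_NONE); c=max(cs,key=cv2.contourArea)
        pts=c[:,0,::-1].astype(float)
        hull=cv2.convexHull(c)[:,0,::-1].astype(float)
        P=ray(cam,pts,z,info)[:,:2]
        A=np.c_[2*P,np.ones(len(P))]; b=(P**2).sum(1); s=np.linalg.lstsq(A,b,rcond=None)[0]
        rad=np.sqrt(s[2]+s[0]**2+s[1]**2)
        print(name,cam,round(r["p"],2),np.round(r["position"],1),"centre",np.round(s[:2],4),"rad",round(rad,4))
        out.append((s[0],s[1],rad))
    return out
E
python3 - <<'E'
from h import *
info=camera_info("wrist"); im=get_image("wrist")
fit("wrist","basket_a",.033,info)
fit("wrist","tamper",.010,info)
# grey disc of tamper foot and dark handle
sub=im[140:210,220:300]
cv2.imwrite("pics/w1z.png",cv2.resize(sub[:,:,::-1],None,fx=8,fy=8,interpolation=cv2.INTER_NEAREST))
print(ray("wrist",[[181,261]],.072,info), ray("wrist",[[173,261]],.017,info))
E
```

```text
basket_a wrist 0.91 [113.  308.7] centre [0.4789 0.0687] rad 0.0308
basket_a wrist 0.64 [ 26. 304.] centre [0.4704 0.1628] rad 0.0309
tamper wrist 0.78 [172.8 259.2] centre [ 0.4206 -0.012 ] rad 0.0251
tamper wrist 0.72 [ 54.1 203.7] centre [0.3511 0.1397] rad 0.0267
[[ 0.42139809 -0.00653201  0.072     ]] [[ 0.42189333 -0.00736197  0.017     ]]
```

View pics/w1z.png

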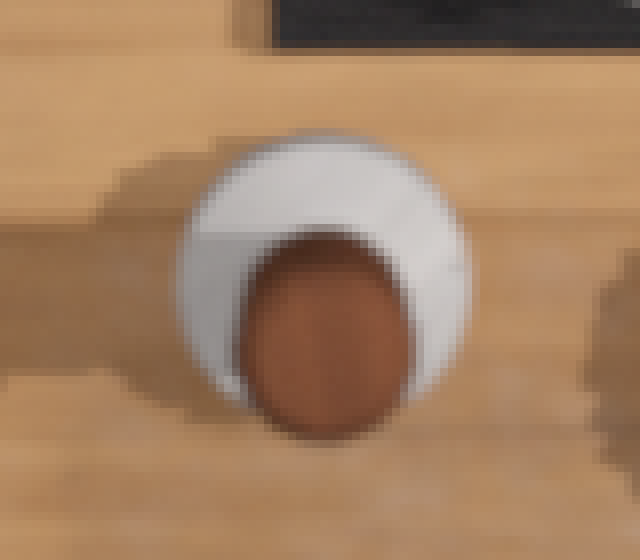

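```bash
python3 -m inch '[[0.001,0.0015,0.04,0,0,0,-0.6],[0,0,0.05,0,0,0,-0.5],[0,0,0.05,0,0,0,-0.5],[0,0,0.03,0,0,0,-0.4],[0,0,0,0,0,0,-0.3],[0,0,0,0,0,0,0],[0,0,0,0,0,0,0.3]]' 20
python3 -m inch '[[0,0,0,0,0,0,1],[0,0,0,0,0,0,1],[0,0,0,0,0,0,1]]' 25
```

```text
time_s: 3.88
tool_pos: [0.4233, -0.0112, 0.0373]
tool_rot: [[0.002, 1.0, 0.004], [1.0, -0.002, -0.001], [-0.001, 0.004, -1.0]]
force: [-0.5, -0.5, 0.5]
width: 0.474
time_s: 4.25
tool_pos: [0.4221, -0.0111, 0.0363]
tool_rot: [[0.002, 1.0, 0.001], [1.0, -0.002, -0.0], [-0.0, 0.001, -1.0]]
force: [-1.9, -0.1, 6.6]
width: 0.294
```

```bash
python3 -m inch '[[0,0,-0.04,0,0,0,1],[0,0,-0.04,0,0,0,1],[0.0,0.028,0,0,0,0,1],[0.0,0.027,0,0,0,0,1],[0,0,0,0,0,0,1],[0,0,0,0,0,0,1]]'
python3 - <<'E'
from h import *
info=camera_info("wrist"); s=read_state(); im=get_image("wrist");cv2.imwrite("pics/w2.png",im[:,:,::-1]); 
print(s["tool_pos"],s["force"],s["width"])
fit("wrist","basket_a",.033,info)
fit("wrist","tamper",s["tool_pos"][2]-.0363+.01,info)
E
```

```text
time_s: 5.0
tool_pos: [0.4745, -0.0108, 0.1142]
tool_rot: [[0.002, 1.0, -0.004], [1.0, -0.002, 0.001], [0.001, -0.004, -1.0]]
force: [-0.7, 0.5, -3.2]
width: 0.295
[ 0.47446824 -0.01075622  0.11418163] [-0.65261914  0.54070748 -3.18808739] 0.2954847311693753
basket_a wrist 0.68 [110.5 264.4] centre [0.4787 0.0688] rad 0.0304
basket_a wrist 0.57 [ 12.  253.9] centre [0.4709 0.1496] rad 0.0223
tamper wrist 0.91 [ 28.4 119.5] centre [0.3794 0.1204] rad 0.0233
tamper wrist 0.72 [220.1 256.7] centre [ 0.4735 -0.0194] rad 0.0291
```

View pics/w2.png

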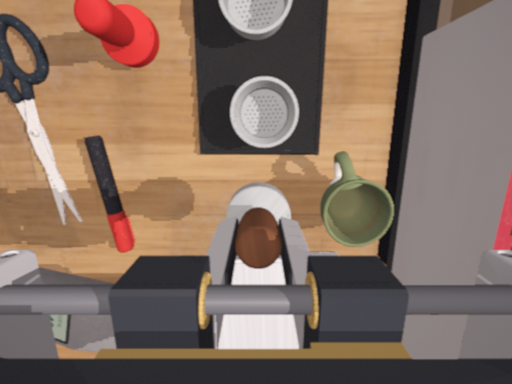

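```bash
python3 - <<'E'
from h import *
info=camera_info("wrist"); s=read_state(); im=get_image("wrist")
sub=im[170:260,210:310]
cv2.imwrite("pics/w2z.png",cv2.resize(sub[:,:,::-1],None,fx=7,fy=6.5,interpolation=cv2.INTER_NEAREST))
z=s["tool_pos"][2]-.0363+.017; t=s["tool_pos"]
# model overlay: predicted foot top circle centred on the TCP xy, for offsets in y
a=np.linspace(0,2*np.pi,60)
for dy in (-.003,0,.003):
    P=np.c_[t[0]+.025*np.cos(a),t[1]+dy+.025*np.sin(a),np.full(60,z)]
    q=proj("wrist",P,info); print(dy,"top row",q[:,0].min(),"cols",q[:,1].min(),q[:,1].max())
    P=np.c_[t[0]+.014*np.cos(a),t[1]+dy+.014*np.sin(a),np.full(60,z+.055)]
    q=proj("wrist",P,info); print("   handle top: rows",q[:,0].min(),q[:,0].max(),"cols",q[:,1].min(),q[:,1].max())
E
```

```text
-0.003 top row 190.44464368145967 cols 227.27081655027592 292.268029347848
   handle top: rows 233.44685541601905 277.67698365679325 cols 235.723798468596 284.38675849417945
0 top row 186.53333616497557 cols 227.15442110240133 292.38691564731437
   handle top: rows 228.4636064402547 273.12336837726116 cols 235.60898126035795 284.50773802566937
0.003 top row 182.59274644780794 cols 227.03717956006517 292.50666542179937
   handle top: rows 223.4307323667128 268.5264195585593 cols 235.49304557713646 284.62989531859427
```

View pics/w2z.png

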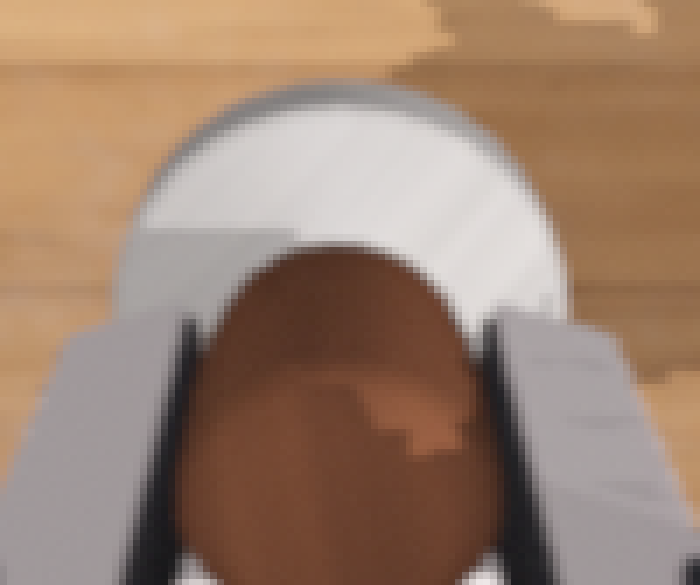

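```bash
python3 -m inch '[[0.04,0.0025,0,0,0,0,1],[0.039,0.0025,0,0,0,0,1],[0,0,0.018,0,0,0,1],[0,0,0.018,0,0,0,1],[0,0,0,0,0,0,1],[0,0,0,0,0,0,1]]'
```

```text
time_s: 5.95
tool_pos: [0.4819, 0.0678, 0.08]
tool_rot: [[0.003, 1.0, 0.001], [1.0, -0.003, -0.0], [-0.0, 0.001, -1.0]]
force: [0.2, -0.3, -2.3]
width: 0.291
```

```bash
python3 -m inch '[[0.0006,-0.0026,0,0,0,0,1],[0,0,0.003,0,0,0,1],[0,0,0.0,0,0,0,1]]'
python3 - <<'E'
from h import *
info=camera_info("wrist"); s=read_state(); im=get_image("wrist");
print(s["tool_pos"],s["force"])
cv2.imwrite("pics/w3z.png",cv2.resize(im[160:290,180:340,::-1],None,fx=4.6,fy=4.6,interpolation=cv2.INTER_NEAREST))
t=s["tool_pos"];a=np.linspace(0,2*np.pi,90)
for nm,c,r,z in [("rim",(.4787,.0688),.031,.034),("foot",t[:2],.025,t[2]-.0363+.017)]:
    P=np.c_[c[0]+r*np.cos(a),c[1]+r*np.sin(a),np.full(90,z)]; q=proj("wrist",P,info); print(nm,q[:,0].min(),q[:,1].min(),q[:,1].max())
E
```

```text
time_s: 6.32
tool_pos: [0.4789, 0.0685, 0.0764]
tool_rot: [[0.003, 1.0, -0.0], [1.0, -0.003, 0.0], [0.0, -0.0, -1.0]]
force: [-0.4, -0.3, -3.7]
width: 0.29
[0.47886386 0.06847147 0.07644064] [-0.38833594 -0.32209052 -3.67581124]
rim 172.4077357059268 222.7671081693382 295.90364457315195
foot 186.48234053628084 227.03577613973187 292.26849773125366
```

View pics/w3z.png

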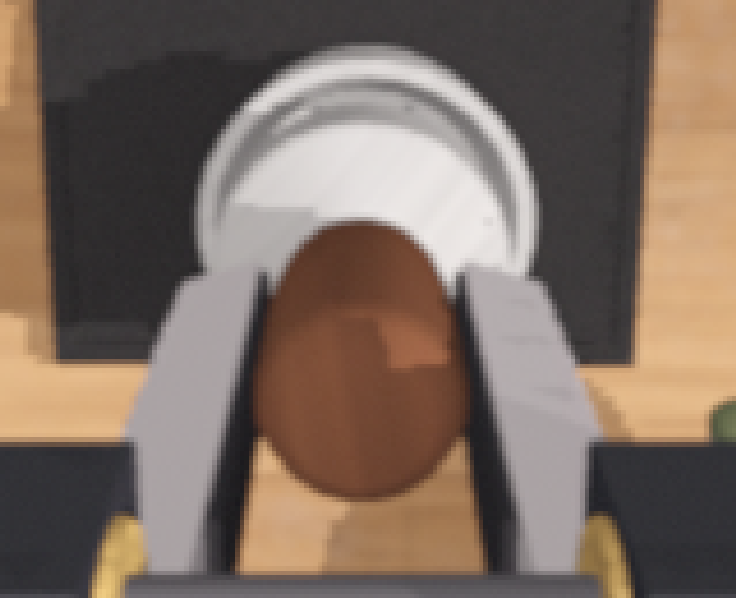

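```bash
python3 -m inch '[[0.001,0.0004,0.003,0,0,0,1],[0,0,0.003,0,0,0,1],[0,0,0.002,0,0,0,1],[0,0,0,0,0,0,1]]'
```

```text
time_s: 6.88
tool_pos: [0.4791, 0.0695, 0.0681]
tool_rot: [[0.002, 1.0, -0.001], [1.0, -0.002, 0.0], [0.0, -0.001, -1.0]]
force: [0.2, 0.2, -3.4]
width: 0.292
```

```bash
python3 -m inch '[[0,0,0.003,0,0,0,1],[0,0,0.002,0,0,0,1],[0,0,0,0,0,0,1]]'; python3 -m inch '[[0,0,0.0015,0,0,0,1],[0,0,0,0,0,0,1]]'; python3 -m inch '[[0,0,0.0015,0,0,0,1],[0,0,0,0,0,0,1]]'
```

```text
time_s: 7.25
tool_pos: [0.4792, 0.0695, 0.0632]
tool_rot: [[0.002, 1.0, -0.001], [1.0, -0.002, 0.0], [0.0, -0.001, -1.0]]
force: [-0.3, -0.9, -3.2]
width: 0.297
time_s: 7.5
tool_pos: [0.4793, 0.0695, 0.0619]
tool_rot: [[0.002, 1.0, -0.0], [1.0, -0.002, 0.0], [0.0, -0.0, -1.0]]
force: [0.8, -0.7, -2.8]
width: 0.291
time_s: 7.75
tool_pos: [0.4797, 0.0695, 0.0613]
tool_rot: [[0.002, 1.0, 0.0], [1.0, -0.002, -0.0], [-0.0, 0.0, -1.0]]
force: [-2.9, -0.4, 4.8]
width: 0.295
```

```bash
python3 - <<'E'
from h import *
info=camera_info("wrist"); s=read_state(); im=get_image("wrist");
cv2.imwrite("pics/w4z.png",cv2.resize(im[160:260,190:320,::-1],None,fx=6,fy=6,interpolation=cv2.INTER_NEAREST))
t=s["tool_pos"];a=np.linspace(0,2*np.pi,90)
for nm,c,r,z in [("rim",t[:2],.031,.034),("foot",t[:2],.025,t[2]-.0363+.017)]:
    P=np.c_[c[0]+r*np.cos(a),c[1]+r*np.sin(a),np.full(90,z)]; q=proj("wrist",P,info); print(nm,((q.min(0)-[160,190])*6),(q.max(0)-[160,190])*6)
E
```

```text
rim [ 98.69631155 183.72696503] [542.26235122 651.90078279]
foot [158.97499878 222.42022141] [528.46036465 613.82721872]
```

View pics/w4z.png

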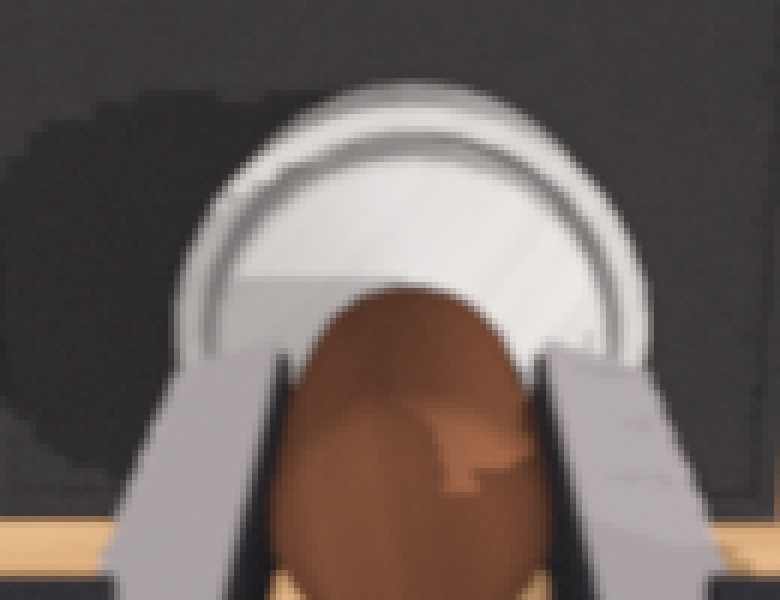

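```bash
python3 -m inch '[[-0.0006,0,0,0,0,0,1],[0,0,0,0,0,0,1]]';python3 -m inch '[[-0.0006,0,0,0,0,0,1],[0,0,0,0,0,0,1]]';python3 -m inch '[[-0.0006,0,0,0,0,0,1],[0,0,0,0,0,0,1]]'
```

```text
time_s: 8.05
tool_pos: [0.4797, 0.0693, 0.0613]
tool_rot: [[0.003, 1.0, 0.0], [1.0, -0.003, 0.001], [0.001, 0.0, -1.0]]
force: [-2.5, 0.8, 6.1]
width: 0.294
time_s: 8.3
tool_pos: [0.4797, 0.0692, 0.0612]
tool_rot: [[0.003, 1.0, 0.001], [1.0, -0.003, 0.002], [0.002, 0.001, -1.0]]
force: [-2.6, 1.7, 5.8]
width: 0.298
time_s: 8.55
tool_pos: [0.4797, 0.0691, 0.0612]
tool_rot: [[0.003, 1.0, 0.001], [1.0, -0.003, 0.003], [0.003, 0.001, -1.0]]
force: [-2.0, 3.4, 5.5]
width: 0.296
```

```bash
python3 -m inch '[[0,0,-0.002,0,0,0,1],[0.0005,-0.0006,0,0,0,0,1],[0,0,0,0,0,0,1]]';python3 -m inch '[[0,0,0.002,0,0,0,1],[0,0,0.0005,0,0,0,1],[0,0,0,0,0,0,1]]'
```

```text
time_s: 8.93
tool_pos: [0.4784, 0.0681, 0.0619]
tool_rot: [[0.002, 1.0, -0.001], [1.0, -0.002, -0.0], [-0.0, -0.001, -1.0]]
force: [0.4, -0.2, -3.5]
width: 0.293
time_s: 9.3
tool_pos: [0.4789, 0.0681, 0.0612]
tool_rot: [[0.002, 1.0, -0.0], [1.0, -0.002, -0.0], [-0.0, -0.0, -1.0]]
force: [-3.5, 0.2, 8.4]
width: 0.293
```

```bash
python3 -c "
from h import *
s=read_state();print(s['force'],s['torque'],s['tool_pos'])"; python3 -m inch '[[0,0,-0.002,0,0,0,1],[0,0,0,0,0,0,1]]'; python3 -c "
from h import *
s=read_state();print(s['force'],s['torque'],s['tool_pos'])"; python3 -m inch '[[-0.001,0,0,0,0,0,1],[0,0,0.002,0,0,0,1],[0,0,0,0,0,0,1]]'; python3 -c "
from h import *
s=read_state();print(s['force'],s['torque'],s['tool_pos'])";
```

```text
[-3.46516967  0.20654304  8.42233896] [-0.09188593  0.96031751  0.01577797] [0.47889421 0.06814653 0.06120533]
time_s: 9.55
tool_pos: [0.4788, 0.0682, 0.0618]
tool_rot: [[0.002, 1.0, 0.0], [1.0, -0.002, -0.0], [-0.0, 0.0, -1.0]]
force: [0.3, 0.6, -2.7]
width: 0.293
[ 0.30952116  0.56421331 -2.69832232] [-0.0783282   0.05019181  0.00566283] [0.47884486 0.06817377 0.06175523]
time_s: 9.93
tool_pos: [0.4788, 0.0672, 0.0612]
tool_rot: [[0.002, 1.0, -0.001], [1.0, -0.002, -0.0], [-0.0, -0.001, -1.0]]
force: [-4.5, 0.3, 6.9]
width: 0.297
[-4.50754486  0.32247262  6.94118489] [-0.14919523  0.95524922 -0.03514878] [0.4787755  0.06715721 0.06117766]
```

```bash
python3 -m inch '[[0,0,-0.002,0,0,0,1],[0.001,-0.0015,0,0,0,0,1],[0,0,0,0,0,0,1]]'; python3 -m inch '[[0,0,0.002,0,0,0,1],[0,0,0,0,0,0,1],[0,0,0,0,0,0,1]]';  python3 -c "
from h import *
s=read_state();print(s['force'],s['torque'],s['tool_pos'])
im=get_image('wrist');
cv2.imwrite('pics/w5z.png',cv2.resize(im[160:260,190:320,::-1],None,fx=6,fy=6,interpolation=cv2.INTER_NEAREST))
"
```

```text
time_s: 10.3
tool_pos: [0.477, 0.0683, 0.0616]
tool_rot: [[0.002, 1.0, -0.0], [1.0, -0.002, 0.0], [0.0, -0.0, -1.0]]
force: [-0.2, -0.3, -2.6]
width: 0.296
time_s: 10.68
tool_pos: [0.4773, 0.0683, 0.0612]
tool_rot: [[0.002, 1.0, -0.001], [1.0, -0.002, 0.0], [0.0, -0.001, -1.0]]
force: [-3.2, 0.7, 7.3]
width: 0.288
[-3.22908737  0.66151113  7.28514225] [ 0.03427503  1.02320388 -0.03929318] [0.47733078 0.06829528 0.06122182]
```

View pics/w5z.png

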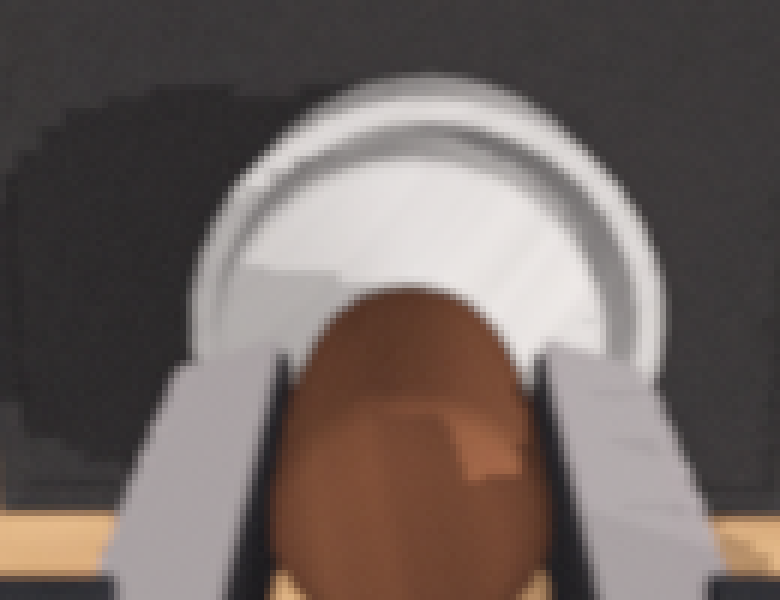

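```bash
python3 -m inch '[[0,0,-0.002,0,0,0,1],[0.0,0.002,0,0,0,0,1],[0,0,0,0,0,0,1]]'; python3 -m inch '[[0,0,0.002,0,0,0,1],[0,0,0,0,0,0,1],[0,0,0,0,0,0,1]]';  python3 -c "
from h import *
s=read_state();print(s['force'],s['torque'],s['tool_pos'])
im=get_image('wrist');
cv2.imwrite('pics/w6z.png',cv2.resize(im[160:260,190:320,::-1],None,fx=6,fy=6,interpolation=cv2.INTER_NEAREST))
"
```

```text
time_s: 11.1
tool_pos: [0.4793, 0.0682, 0.0616]
tool_rot: [[0.002, 1.0, -0.0], [1.0, -0.002, -0.0], [-0.0, -0.0, -1.0]]
force: [0.1, 1.3, -3.6]
width: 0.296
time_s: 11.48
tool_pos: [0.4795, 0.0682, 0.0613]
tool_rot: [[0.002, 1.0, -0.0], [1.0, -0.002, -0.0], [-0.0, -0.0, -1.0]]
force: [-3.8, 0.3, 7.2]
width: 0.294
[-3.7521673   0.32690224  7.21943568] [-0.08524391  0.84526087  0.03443085] [0.47946663 0.06822488 0.06127052]
```

View pics/w6z.png

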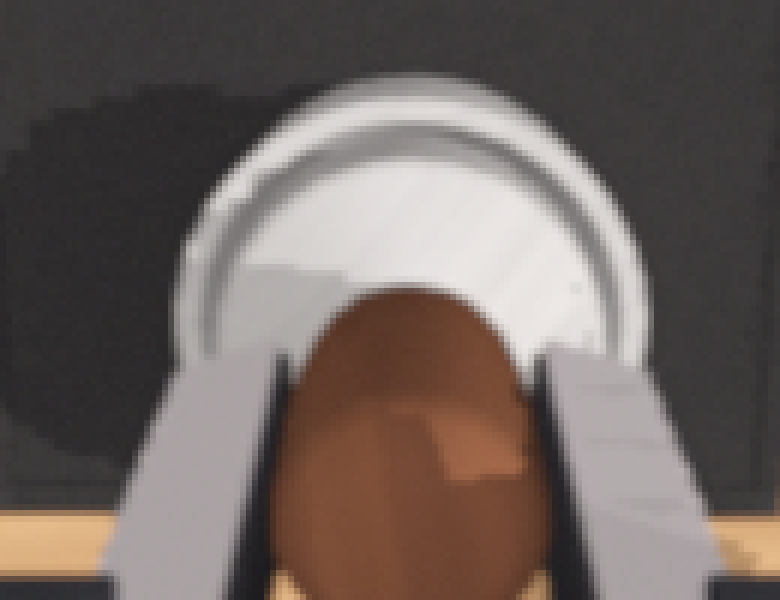

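Concentric both ways, and the foot stops on the first ledge (TCP at 0.0613 m, which puts the underside 21 mm above the origin). So basket 1 is too narrow. On to basket 2.

```bash
python3 -m inch '[[0,0,-0.025,0,0,0,1],[0,0,-0.02,0,0,0,1],[0.015,-0.005,0,0,0,0,1],[0,0,0,0,0,0,1],[0,0,0,0,0,0,1]]';  python3 -c "
from h import *
info=camera_info('wrist');s=read_state();print(s['force'],s['tool_pos'])
im=get_image('wrist')
cv2.imwrite('pics/w7.png',im[:,:,::-1])
fit('wrist','basket_a',.033,info)
"
```

```text
time_s: 12.15
tool_pos: [0.4731, 0.0835, 0.1036]
tool_rot: [[0.002, 1.0, -0.003], [1.0, -0.002, -0.0], [-0.0, -0.003, -1.0]]
force: [0.5, 0.2, -3.6]
width: 0.294
[ 0.54288725  0.1980612  -3.55816941] [0.47305787 0.08354717 0.10358094]
basket_a wrist 0.9 [196.1 289. ] centre [0.4802 0.0743] rad 0.0256
basket_a wrist 0.81 [108.  255.8] centre [0.4709 0.1647] rad 0.0304
basket_a wrist 0.76 [  9.1 257.3] centre [0.4722 0.2453] rad 0.0166
basket_a wrist 0.39 [218.6 255.1] centre [0.4717 0.0571] rad 0.0353
```

View pics/w7.png

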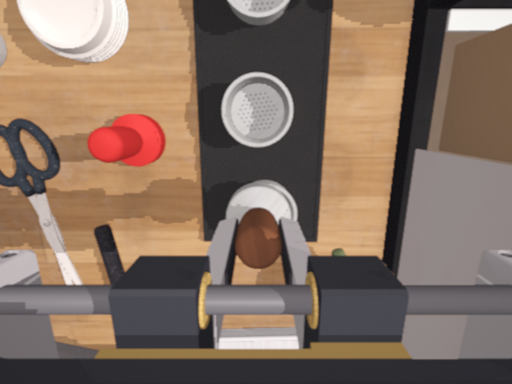

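```bash
python3 -m inch '[[0.04,-0.001,0,0,0,0,1],[0.04,-0.001,0,0,0,0,1],[0,0,0.015,0,0,0,1],[0,0,0.01,0,0,0,1],[0,0,0,0,0,0,1],[0,0,0,0,0,0,1]]'; python3 -c "
from h import *
s=read_state();print(s['force'],s['torque'],s['tool_pos'])
im=get_image('wrist');
cv2.imwrite('pics/w8z.png',cv2.resize(im[160:260,190:320,::-1],None,fx=6,fy=6,interpolation=cv2.INTER_NEAREST))
"
```

```text
time_s: 13.0
tool_pos: [0.4727, 0.1624, 0.0798]
tool_rot: [[0.004, 1.0, -0.0], [1.0, -0.004, -0.0], [-0.0, -0.0, -1.0]]
force: [-0.2, -0.3, -3.8]
width: 0.297
[-0.17509913 -0.26287647 -3.76709918] [-0.05351094 -0.00061914 -0.02991254] [0.47269641 0.16240908 0.07984292]
```

View pics/w8z.png

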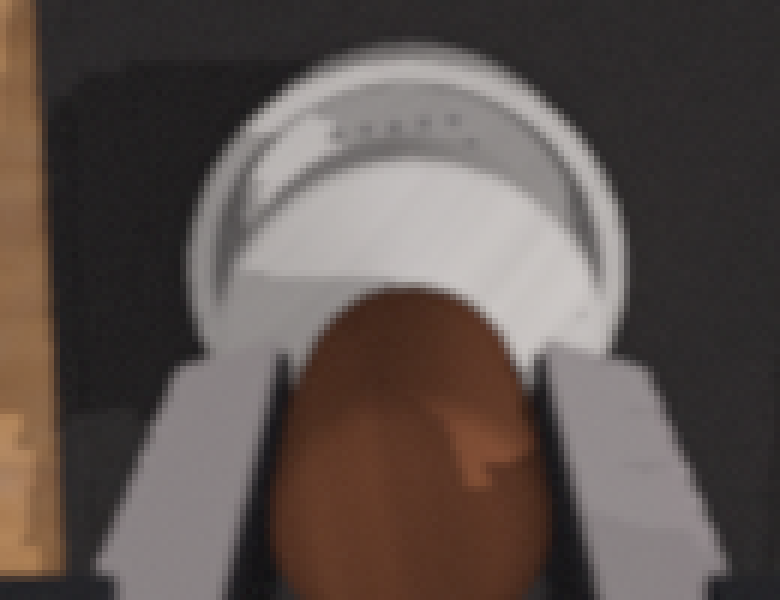

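```bash
python3 -m inch '[[0.0015,-0.0008,0.006,0,0,0,1],[0,0,0.005,0,0,0,1],[0,0,0,0,0,0,1],[0,0,0,0,0,0,1]]'; python3 -m inch '[[0,0,0.004,0,0,0,1],[0,0,0,0,0,0,1]]';  python3 -c "
from h import *
s=read_state();print(s['force'],s['torque'],s['tool_pos'])
im=get_image('wrist');
cv2.imwrite('pics/w9z.png',cv2.resize(im[160:260,190:320,::-1],None,fx=6,fy=6,interpolation=cv2.INTER_NEAREST))
"
```

```text
time_s: 13.55
tool_pos: [0.4718, 0.1648, 0.0689]
tool_rot: [[0.002, 1.0, 0.0], [1.0, -0.002, -0.0], [-0.0, 0.0, -1.0]]
force: [0.3, 0.5, -3.9]
width: 0.293
time_s: 13.8
tool_pos: [0.4714, 0.1647, 0.0646]
tool_rot: [[0.002, 1.0, -0.001], [1.0, -0.002, -0.0], [-0.0, -0.001, -1.0]]
force: [0.2, -0.0, -2.5]
width: 0.293
[ 0.18186971 -0.02251442 -2.47019548] [-0.08059752  0.09308577  0.03543289] [0.4713755  0.16467121 0.0645869 ]
```

View pics/w9z.png

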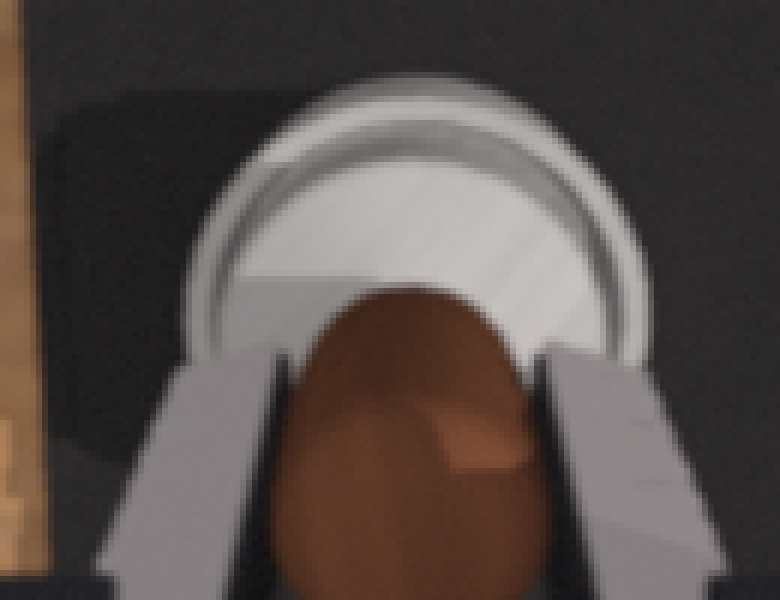

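```bash
python3 -m inch '[[-0.0003,0.0006,0.002,0,0,0,1],[0,0,0,0,0,0,1]]'; python3 -m inch '[[0,0,0.002,0,0,0,1],[0,0,0,0,0,0,1]]'; python3 -m inch '[[0,0,0.0015,0,0,0,1],[0,0,0,0,0,0,1]]'
```

```text
time_s: 14.1
tool_pos: [0.4722, 0.1644, 0.0628]
tool_rot: [[0.002, 1.0, -0.0], [1.0, -0.002, -0.0], [-0.0, -0.0, -1.0]]
force: [0.1, -0.1, -3.0]
width: 0.293
time_s: 14.35
tool_pos: [0.4722, 0.1644, 0.0607]
tool_rot: [[0.002, 1.0, -0.0], [1.0, -0.002, -0.0], [-0.0, -0.0, -1.0]]
force: [-0.6, 1.0, -4.2]
width: 0.293
time_s: 14.6
tool_pos: [0.4722, 0.1644, 0.0593]
tool_rot: [[0.002, 1.0, -0.0], [1.0, -0.002, -0.0], [-0.0, -0.0, -1.0]]
force: [-0.4, 0.5, -3.4]
width: 0.295
```

Past the first ledge with no force. Continuing down.

```bash
python3 -m inch '[[0,0,0.002,0,0,0,1],[0,0,0.002,0,0,0,1],[0,0,0,0,0,0,1]]'; python3 -m inch '[[0,0,0.0015,0,0,0,1],[0,0,0,0,0,0,1]]'; python3 -m inch '[[0,0,0.0015,0,0,0,1],[0,0,0,0,0,0,1]]'
```

```text
time_s: 14.98
tool_pos: [0.4721, 0.1644, 0.0552]
tool_rot: [[0.002, 1.0, -0.001], [1.0, -0.002, -0.0], [-0.0, -0.001, -1.0]]
force: [-0.1, -0.4, -2.7]
width: 0.295
time_s: 15.22
tool_pos: [0.4722, 0.1644, 0.0538]
tool_rot: [[0.002, 1.0, -0.0], [1.0, -0.002, -0.0], [-0.0, -0.0, -1.0]]
force: [-0.5, 0.0, -3.6]
width: 0.294
time_s: 15.48
tool_pos: [0.4722, 0.1644, 0.0523]
tool_rot: [[0.002, 1.0, -0.0], [1.0, -0.002, -0.0], [-0.0, -0.0, -1.0]]
force: [0.5, -0.1, -2.7]
width: 0.295
```

Past the second ledge level (0.0533) as well, so this looks like the straight bore. Down to the floor, expected near 0.0433.

```bash
python3 -m inch '[[0,0,0.003,0,0,0,1],[0,0,0.003,0,0,0,1],[0,0,0,0,0,0,1]]'; python3 -m inch '[[0,0,0.0015,0,0,0,1],[0,0,0,0,0,0,1]]'; python3 -m inch '[[0,0,0.0015,0,0,0,1],[0,0,0,0,0,0,1]]'
```

```text
time_s: 15.85
tool_pos: [0.4719, 0.1644, 0.046]
tool_rot: [[0.002, 1.0, -0.001], [1.0, -0.002, -0.0], [-0.0, -0.001, -1.0]]
force: [0.2, -0.2, -3.4]
width: 0.295
time_s: 16.1
tool_pos: [0.4723, 0.1644, 0.0448]
tool_rot: [[0.002, 1.0, -0.0], [1.0, -0.002, -0.0], [-0.0, -0.0, -1.0]]
force: [-0.1, 0.9, -3.5]
width: 0.294
time_s: 16.35
tool_pos: [0.4725, 0.1645, 0.0435]
tool_rot: [[0.002, 1.0, 0.0], [1.0, -0.002, 0.0], [0.0, 0.0, -1.0]]
force: [-0.0, -0.1, -3.2]
width: 0.295
```

```bash
python3 -m inch '[[0,0,0.0008,0,0,0,1],[0,0,0,0,0,0,1]]'; python3 -m inch '[[0,0,0.0005,0,0,0,1],[0,0,0,0,0,0,1]]'
```

```text
time_s: 16.6
tool_pos: [0.4725, 0.1644, 0.0434]
tool_rot: [[0.002, 1.0, 0.0], [1.0, -0.002, -0.0], [-0.0, 0.0, -1.0]]
force: [-3.3, -0.8, 4.9]
width: 0.297
time_s: 16.85
tool_pos: [0.4725, 0.1644, 0.0434]
tool_rot: [[0.002, 1.0, 0.0], [1.0, -0.002, -0.0], [-0.0, 0.0, -1.0]]
force: [-4.8, -1.2, 8.9]
width: 0.292
```

Home at 0.0434. Release and rise.

```bash
python3 -m inch '[[0,0,-0.001,0,0,0,0.6],[0,0,0,0,0,0,0.2],[0,0,0,0,0,0,0],[0,0,0,0,0,0,0],[0,0,-0.03,0,0,0,0],[0,0,-0.04,0,0,0,0],[0,0,-0.04,0,0,0,-0.5],[0,0,0,0,0,0,-1]]'; python3 -c "
from h import *
info=camera_info('wrist');s=read_state();print(s['force'],s['tool_pos'])
im=get_image('wrist')
cv2.imwrite('pics/w10.png',im[:,:,::-1])
fit('wrist','basket_a',.033,info)
"
```

```text
time_s: 17.85
tool_pos: [0.4756, 0.165, 0.157]
tool_rot: [[0.002, 1.0, 0.009], [1.0, -0.002, 0.001], [0.002, 0.009, -1.0]]
force: [0.0, 1.1, -0.2]
width: 0.677
[ 0.03897346  1.06699458 -0.1925951 ] [0.47559517 0.16503399 0.15703033]
basket_a wrist 0.93 [ 90.1 255.1] centre [0.4723 0.2678] rad 0.0303
basket_a wrist 0.83 [258.9 261.5] centre [0.478  0.0721] rad 0.0322
basket_a wrist 0.57 [196.9 238.8] centre [0.4713 0.1646] rad 0.0307
```

View pics/w10.png

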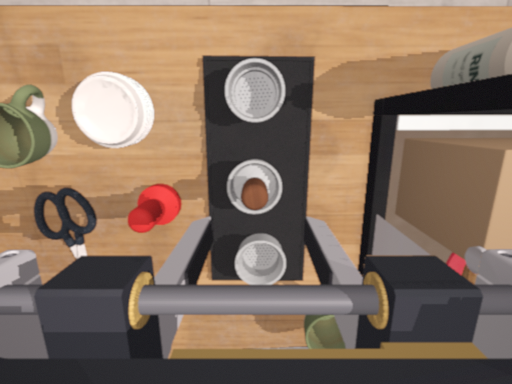

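```bash
python3 -m inch '[[-0.048,0.0035,0,0,0,0,-1],[-0.048,0.0035,0,0,0,0,-1],[0,0,0.03,0,0,0,-1],[0,0,0,0,0,0,-1],[0,0,0,0,0,0,-1]]'
```

```text
time_s: 18.58
tool_pos: [0.4785, 0.0688, 0.1225]
tool_rot: [[0.002, 1.0, -0.002], [1.0, -0.002, 0.0], [0.0, -0.002, -1.0]]
force: [0.5, -0.4, 0.5]
width: 1.001
```

```bash
python3 -m inch '[[-0.0006,0.0004,0.04,0,0,0,-1],[0,0,0.04,0,0,0,-1],[0,0,0.022,0,0,0,-1],[0,0,0,0,0,0,-1],[0,0,0,0,0,0,-1]]' 15
python3 -c "
from h import *
im=get_image('wrist');cv2.imwrite('pics/w11.png',im[:,:,::-1])"
```

```text
time_s: 19.2
tool_pos: [0.4809, 0.0682, 0.0225]
tool_rot: [[0.002, 1.0, 0.003], [1.0, -0.002, -0.0], [-0.0, 0.003, -1.0]]
force: [0.7, -0.4, 0.9]
width: 1.001
```

View pics/w11.png

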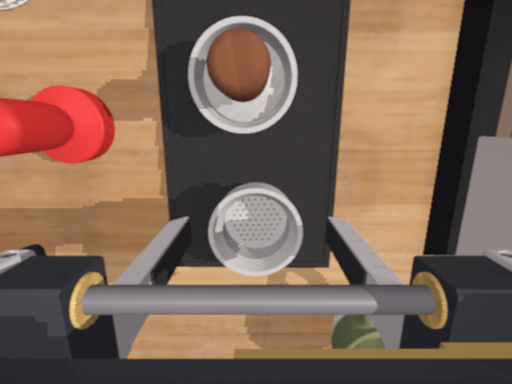

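```bash
python3 -m inch '[[0,-0.0005,0.0085,0,0,0,-1],[0,0,0,0,0,0,-0.6],[0,0,0,0,0,0,-0.2],[0,0,0,0,0,0,0.2],[0,0,0,0,0,0,1],[0,0,0,0,0,0,1],[0,0,0,0,0,0,1]]' 15
```

```text
time_s: 20.12
tool_pos: [0.4791, 0.0678, 0.0128]
tool_rot: [[0.002, 1.0, 0.0], [1.0, -0.002, -0.0], [-0.0, 0.0, -1.0]]
force: [-0.1, -0.0, 1.0]
width: 0.655
```

```bash
python3 -m inch '[[0,0,-0.03,0,0,0,1],[0,0,-0.045,0,0,0,1],[0,0,-0.03,0,0,0,1],[-0.045,0,0,0,0,0,1],[-0.055,0,0,0,0,0,1],[-0.055,0,0,0,0,0,1],[-0.05,0,0,0,0,0,1],[0,0,0,0,0,0,1]]'
python3 - <<'E'
from h import *
info=camera_info("wrist"); s=read_state(); im=get_image("wrist");print(s["tool_pos"],s["width"])
cv2.imwrite("pics/w12.png",im[:,:,::-1])
im=get_image("scene");cv2.imwrite("pics/s12.png",cv2.resize(im[120:280,180:420,::-1],None,fx=3,fy=3))
E
```

```text
time_s: 21.12
tool_pos: [0.4785, -0.1403, 0.1177]
tool_rot: [[0.008, 1.0, 0.0], [1.0, -0.008, -0.001], [-0.001, 0.0, -1.0]]
force: [-0.4, 0.2, -1.0]
width: 0.651
[ 0.47848293 -0.14031644  0.11765229] 0.651171977811945
```

View pics/w12.png

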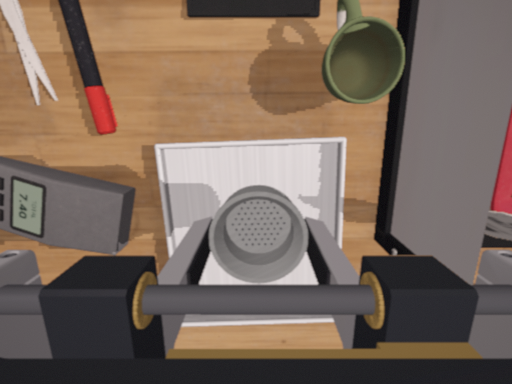

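View pics/s12.png

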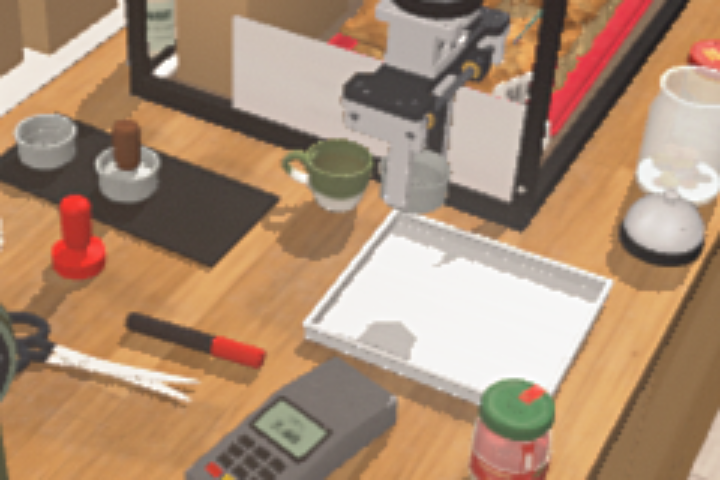

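```bash
python3 - <<'E'
from h import *
print(ray("wrist",[[143,158],[140,344],[322,344],[325,185]],.019))
E
```

```text
[[ 0.37677268 -0.08594103  0.019     ]
 [ 0.56222862 -0.08346086  0.019     ]
 [ 0.57855151 -0.29692333  0.019     ]
 [ 0.38870212 -0.30097108  0.019     ]]
```

```bash
python3 -m inch '[[-0.05,-0.001,0,0,0,0,1],[-0.052,0,0,0,0,0,1],[0,0,0.03,0,0,0,1],[0,0,0.04,0,0,0,1],[0,0,0.02,0,0,0,1],[0,0,0,0,0,0,1],[0,0,0,0,0,0,1]]'
```

```text
time_s: 22.1
tool_pos: [0.4782, -0.2386, 0.0285]
tool_rot: [[0.001, 1.0, 0.001], [1.0, -0.001, -0.001], [-0.001, 0.001, -1.0]]
force: [-0.2, 0.1, -0.1]
width: 0.653
```

```bash
python3 -m inch '[[-0.005,0,0.008,0,0,0,1],[0,0,0.006,0,0,0,1],[0,0,0,0,0,0,1],[0,0,0,0,0,0,1]]'; python3 -m inch '[[0,0,0.0022,0,0,0,1],[0,0,0,0,0,0,1]]'
```

```text
time_s: 22.6
tool_pos: [0.4772, -0.2443, 0.0137]
tool_rot: [[0.003, 1.0, 0.0], [1.0, -0.003, 0.0], [0.0, 0.0, -1.0]]
force: [-0.3, 0.8, -0.3]
width: 0.657
time_s: 22.85
tool_pos: [0.4776, -0.2445, 0.0117]
tool_rot: [[0.003, 1.0, 0.001], [1.0, -0.003, -0.001], [-0.001, 0.001, -1.0]]
force: [-0.2, -0.5, 0.7]
width: 0.648
```

```bash
python3 -m inch '[[0,0,0,0,0,0,0],[0,0,0,0,0,0,-0.8],[0,0,0,0,0,0,-0.9],[0,0,0,0,0,0,-0.9],[0,0,-0.04,0,0,0,-0.9],[0,0,-0.05,0,0,0,-0.9],[0,0,-0.05,0,0,0,-0.9],[0.05,0,0,0,0,0,-1]]'
python3 -m inch '[[0.055,0,0,0,0,0,-1],[0.055,0,0,0,0,0,-1],[0.055,0,0,0,0,0,-1],[0.055,0,0,0,0,0,-1],[0.055,0,0,0,0,0,-1],[0.055,0,0,0,0,0,-1],[0.05,0,0,0,0,0,-1],[0,0,0,0,0,0,-1]]'
python3 - <<'E'
from h import *
info=camera_info("wrist"); s=read_state(); im=get_image("wrist");print(s["tool_pos"],s["width"],s["qvel"])
cv2.imwrite("pics/w13.png",im[:,:,::-1])
fit("wrist","basket_a",.033,info)
im=get_image("scene");cv2.imwrite("pics/s13.png",cv2.resize(im[120:280,180:420,::-1],None,fx=3,fy=3))
E
```

```text
time_s: 23.85
tool_pos: [0.4814, -0.1982, 0.1572]
tool_rot: [[0.007, 1.0, 0.011], [1.0, -0.007, -0.007], [-0.007, 0.011, -1.0]]
force: [-0.3, 1.1, -0.3]
width: 0.994
time_s: 24.85
tool_pos: [0.4777, 0.1887, 0.1514]
tool_rot: [[-0.003, 1.0, -0.0], [1.0, 0.003, 0.0], [0.0, -0.0, -1.0]]
force: [0.6, -1.0, 0.8]
width: 1.0
[0.47772292 0.18868893 0.15140371] 1.000046319656289 [-3.67747484 -0.71373343  1.26040309 -2.00626124  0.31651469 -1.45031202]
basket_a wrist 0.94 [196.  233.1] centre [0.4713 0.1661] rad 0.0286
basket_a wrist 0.89 [110.4 254.3] centre [0.4722 0.2677] rad 0.0305
```

View pics/w13.png

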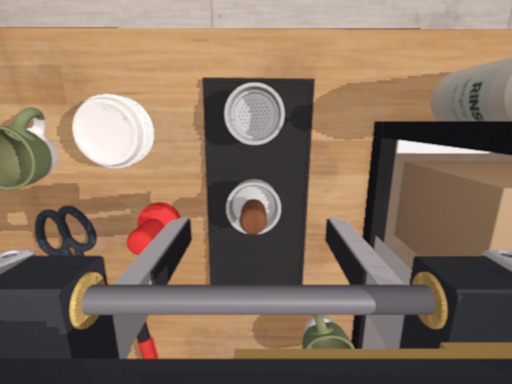

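View pics/s13.png

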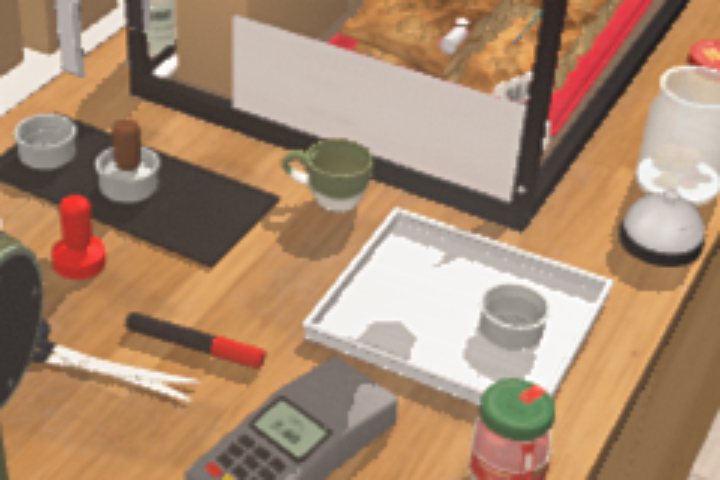

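```bash
python3 -m inch '[[0.04,-0.003,0,0,0,0,-1],[0.038,-0.002,0,0,0,0,-1],[0,0,0.04,0,0,0,-1],[0,0,0.04,0,0,0,-1],[0,0,0.025,0,0,0,-1],[0,0,0,0,0,0,-1],[0,0,0,0,0,0,-1]]'
python3 -c "
from h import *
s=read_state();print(s['tool_pos'],s['force'])
im=get_image('wrist');cv2.imwrite('pics/w14.png',im[:,:,::-1])"
```

```text
time_s: 25.88
tool_pos: [0.4748, 0.2631, 0.0476]
tool_rot: [[0.004, 1.0, 0.002], [1.0, -0.004, 0.0], [0.0, 0.002, -1.0]]
force: [-0.7, -0.6, -0.2]
width: 0.998
[0.47475836 0.2631386  0.04755018] [-0.68362178 -0.57573153 -0.15888028]
```

View pics/w14.png

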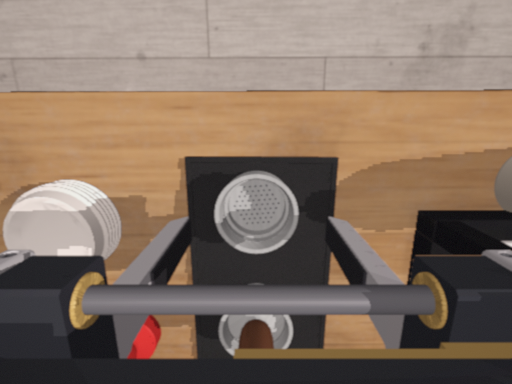

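```bash
python3 -m inch '[[0.004,-0.001,0.015,0,0,0,-1],[0,0,0.015,0,0,0,-1],[0,0,0,0,0,0,-1],[0,0,0,0,0,0,-1]]'
```

```text
time_s: 26.42
tool_pos: [0.4722, 0.2679, 0.0161]
tool_rot: [[0.002, 1.0, -0.001], [1.0, -0.002, -0.0], [-0.0, -0.001, -1.0]]
force: [-0.5, -0.1, 0.3]
width: 0.998
```

```bash
python3 -m inch '[[-0.0005,0,0.003,0,0,0,-0.8],[0,0,0,0,0,0,-0.5],[0,0,0,0,0,0,-0.2],[0,0,0,0,0,0,0.2],[0,0,0,0,0,0,1],[0,0,0,0,0,0,1],[0,0,0,0,0,0,1]]' 15
```

```text
time_s: 27.3
tool_pos: [0.4727, 0.2674, 0.0136]
tool_rot: [[0.002, 1.0, 0.0], [1.0, -0.002, 0.0], [0.0, 0.0, -1.0]]
force: [0.1, -0.0, 0.8]
width: 0.654
```

```bash
python3 -m inch '[[0,0,-0.03,0,0,0,1],[0,0,-0.05,0,0,0,1],[0,0,-0.05,0,0,0,1],[0,0,0,0,0,0,1],[-0.045,0,0,0,0,0,1],[-0.055,0,0,0,0,0,1],[-0.055,0,0,0,0,0,1],[-0.055,0,0,0,0,0,1]]'
python3 -m inch '[[-0.055,0,0,0,0,0,1],[-0.055,0,0,0,0,0,1],[-0.05,0,0,0,0,0,1],[-0.04,0.003,0,0,0,0,1],[0,0,0,0,0,0,1],[0,0,0,0,0,0,1]]'
python3 - <<'E'
from h import *
info=camera_info("wrist"); s=read_state(); im=get_image("wrist");print(s["tool_pos"],s["width"])
cv2.imwrite("pics/w15.png",im[:,:,::-1])
im=get_image("scene");cv2.imwrite("pics/s15.png",cv2.resize(im[120:280,180:420,::-1],None,fx=3,fy=3))
E
```

```text
time_s: 28.3
tool_pos: [0.4703, 0.0559, 0.1416]
tool_rot: [[0.002, 1.0, -0.003], [1.0, -0.002, 0.0], [0.0, -0.003, -1.0]]
force: [0.6, -0.7, -2.0]
width: 0.653
time_s: 29.05
tool_pos: [0.4733, -0.1417, 0.1419]
tool_rot: [[0.003, 1.0, -0.003], [1.0, -0.003, 0.002], [0.002, -0.003, -1.0]]
force: [-0.4, 0.4, -0.4]
width: 0.654
[ 0.47330346 -0.14173233  0.14194564] 0.6542679138690427
```

View pics/s15.png

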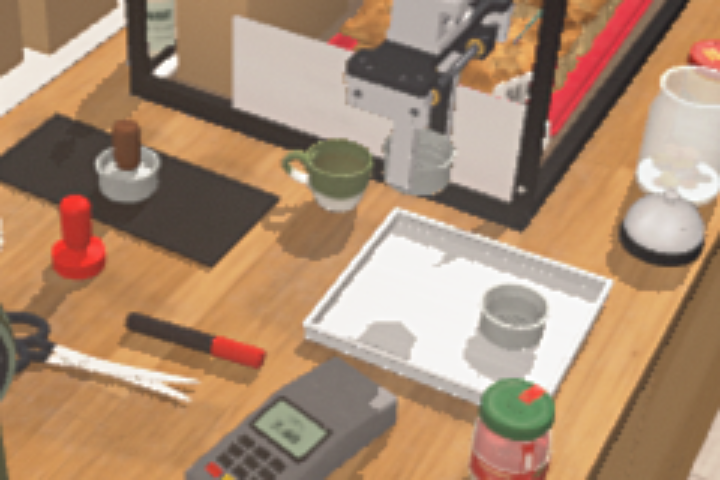

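View pics/w15.png

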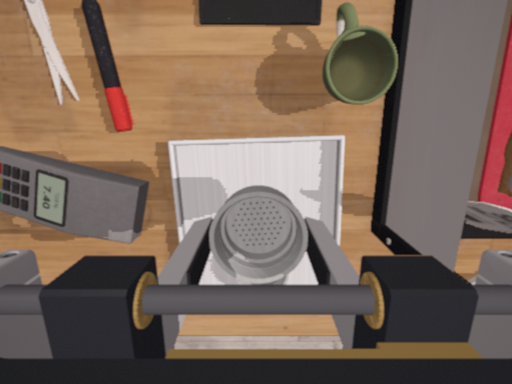

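```bash
python3 -m inch '[[0,0.003,0.04,0,0,0,1],[0,0,0.05,0,0,0,1],[0,0,0.03,0,0,0,1],[0,0,0,0,0,0,1],[0,0,0,0,0,0,1],[0,0,0,0,0,0,1]]'
```

```text
time_s: 29.9
tool_pos: [0.4792, -0.1432, 0.0254]
tool_rot: [[0.002, 1.0, 0.004], [1.0, -0.002, -0.002], [-0.002, 0.004, -1.0]]
force: [-0.1, 0.7, -1.2]
width: 0.652
```

```bash
python3 -m inch '[[0,0,0.006,0,0,0,1],[0,0,0.0025,0,0,0,1],[0,0,0,0,0,0,1],[0,0,0,0,0,0,1]]'; python3 -m inch '[[0,0,0.0015,0,0,0,1],[0,0,0,0,0,0,1]]'
```

```text
time_s: 30.4
tool_pos: [0.4775, -0.1427, 0.0149]
tool_rot: [[0.003, 1.0, -0.0], [1.0, -0.003, -0.0], [-0.0, -0.0, -1.0]]
force: [-0.0, 0.3, -0.9]
width: 0.657
time_s: 30.65
tool_pos: [0.4774, -0.1427, 0.0133]
tool_rot: [[0.002, 1.0, -0.0], [1.0, -0.002, 0.0], [0.0, -0.0, -1.0]]
force: [-0.2, 0.1, -1.0]
width: 0.65
```

```bash
python3 -m inch '[[0,0,0.0008,0,0,0,1],[0,0,0,0,0,0,1],[0,0,0,0,0,0,0],[0,0,0,0,0,0,-0.8],[0,0,0,0,0,0,-0.9],[0,0,0,0,0,0,-0.9],[0,0,-0.04,0,0,0,-0.9],[0,0,-0.05,0,0,0,-0.9]]'
python3 -m inch '[[0,0,-0.05,0,0,0,-0.9],[0,0,-0.05,0,0,0,-0.9],[0,-0.04,0,0,0,0,-1],[0,-0.05,0,0,0,0,-1],[0,0,0,0,0,0,-1],[0,0,0,0,0,0,-1]]'
python3 - <<'E'
from h import *
info=camera_info("wrist"); s=read_state(); im=get_image("wrist");print(s["tool_pos"],s["width"])
im=get_image("scene");cv2.imwrite("pics/s16.png",cv2.resize(im[120:280,180:420,::-1],None,fx=3,fy=3))
im=get_image("top");cv2.imwrite("pics/t16.png",cv2.resize(im[130:290,130:370,::-1],None,fx=3,fy=3))
E
```

```text
time_s: 31.65
tool_pos: [0.4761, -0.142, 0.1023]
tool_rot: [[0.002, 1.0, -0.003], [1.0, -0.002, 0.002], [0.002, -0.003, -1.0]]
force: [0.6, 0.1, 0.6]
width: 0.949
time_s: 32.4
tool_pos: [0.3881, -0.1428, 0.2031]
tool_rot: [[0.003, 1.0, 0.002], [1.0, -0.003, -0.001], [-0.001, 0.002, -1.0]]
force: [1.3, 0.3, 0.3]
width: 0.996
[ 0.38810283 -0.14276951  0.20311732] 0.9964076247521049
```

View pics/s16.png

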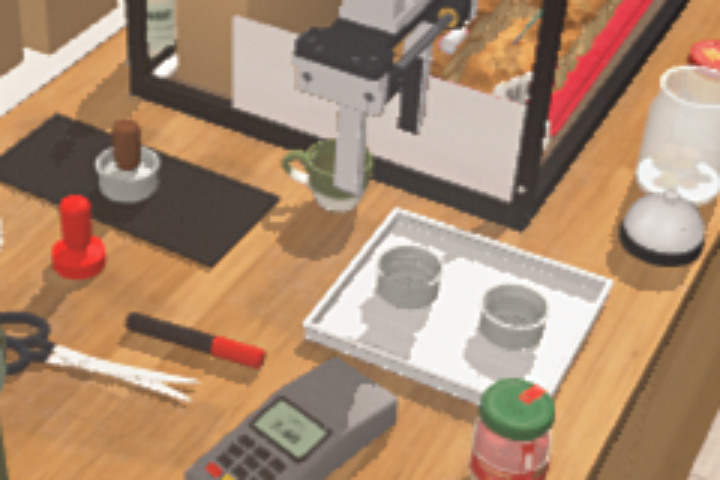

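View pics/t16.png

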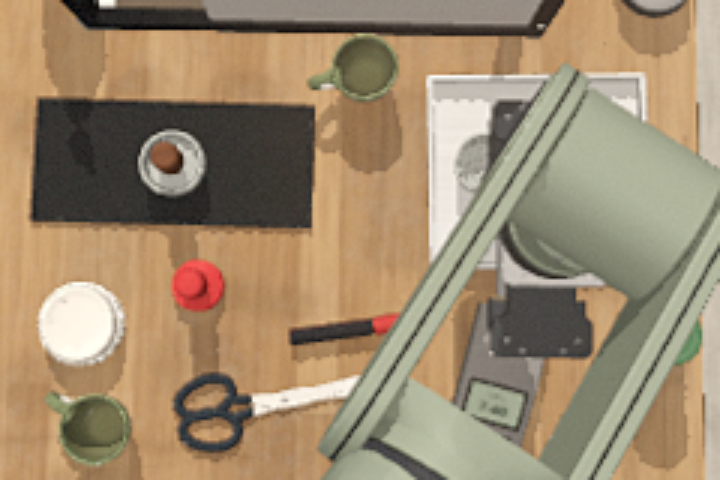

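Both baskets stand upright in the tray, at about (275, 408) and (315, 513) in the enlarged scene view. The tamper stands upright in its basket on the mat at (165, 127), and the other things are where they were. The gripper is clear of everything, so I hand in.

```bash
python3 -c "
from station import *
s=read_state();print(s['time_s'],s['tool_pos'],s['force'])
print(hand_in())"
```

```text
32.55 [ 0.38856995 -0.14276709  0.20293832] [-0.02643244 -0.03087095  0.32421911]
the job is handed in; nothing more can be done
None
```

The tamper is standing home in the middle basket on the mat, the other two baskets are upright in the tray, and the job is handed in at 32.6 s of the 72 s allowed.

- **First basket (nearest the tray):** it stopped the tamper 21 mm above the basket's origin. I tried several sideways shifts, including one the wrist picture showed to be concentric, and it never dropped, so I took the bore as too narrow.
- **Middle basket:** the tamper passed both ledge levels without resistance and met the floor where expected. The tool read 0.0434 m there, against 0.0433 m expected.
- **Third basket:** I did not try the tamper in it. I ruled it out because the middle basket had already fitted; a picture also seemed to show a second step inside it.
- **Forces:** contact was at most about 13 N above the held weight, well under 40 N.

The last scene and top pictures showed the tamper upright in its basket and nothing else on the counter moved. The arm hid most of the tray in the top picture, so that the two baskets stand upright there rests on the scene picture alone. No check failed at the end. The one disagreement was early: picture readings of the first basket's position differed by 1–2 mm until contact and a close look settled it.

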